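# Stack and lock two finds trays on the packing dock

### The job

First slide the yellow base tray along the packing dock until it is fully home against the two black stops. Then carry the other finds tray over, keeping it level, lower it gently onto the base tray so that its four corner lugs drop fully into the corner sockets, and lock the stack: push the red handle down and give it a quarter turn clockwise so that it stays down when let go. Leave everything else on the table where it is.

Things in the scene. Friction and masses are not known exactly. Their poses are not given: they have to be found in the camera images.
- dock: Fixed plywood board 290 (x) x 262 (y) x 8 mm with 2 aluminium side rails along x (tops at z 30 mm, 227 mm apart inside) and 2 black stops (tops at z 38) across its +x end; near end open. Origin: at table level, straight below the base tray's origin when that is home (board top at z 8). +x: along the rails to the stops, away from the robot. On the left or right half of the table, yaw up to 0.15.
- base_tray: Yellow tray holding potsherds, 0.75-1.1 kg, loose on the dock between the rails (3-4 mm play), 50-85 mm short of the stops; x axis along the dock's. 180 (x) x 220 (y) mm; origin: centre, at its feet tips. Floor top z 18, walls 6 mm thick, tops z 62. Corner sockets: 18 mm square holes, 20 deep, tops z 64, at x +-76, y +-96. Centre: grey lock tower 50 x 50, top z 63. Slides at 4-10 N.
- push_wall (a point): Middle of the inner face of the base tray's +x wall, 30 mm above and 84 mm in +x of the tray's origin. The floor in front of it, 59 mm to the lock tower and 70 mm to either side, is empty: shut fingers can go in there and push the wall towards the stops.
- lock_slot (a point): Top centre of the base tray's grey lock tower, 63 mm above the tray's origin: a 4 mm thick plate with a through slot 32 mm (along the tray's y) x 12 mm (x), hollow below, for the foot of the red handle.
- top_tray: Yellow tray with potsherds, same moulding as the base tray, 0.4-0.75 kg, loose on the table's other half, yaw up to 0.4. 180 (x) x 220 (y) mm; origin: centre, at its lug tips. 4 corner lugs, 14 mm dia, 14 long, round-ended, at x +-76, y +-96. Wall tops z 62. Grey boss in the middle, up to 44 mm dia, top z 46. Seated: origin 50 mm straight above the base tray's, axes in line, either way round.
- key_grip (a point): Centre of the red bar handle on the top tray's axis, 92 mm above the tray's origin when up, 79 when down. Bar 64 mm along y (along the tray's y at the start), 14 thick (x), 20 high. Pinch it across x; it carries the tray. Its shaft ends in a foot below, 26 x 6 mm, parallel to the bar: it passes the lock slot when the seated tray's handle is pushed down, and catches below it when turned.
- key_press (a joint): How far the red handle is pushed down, m: 0 up, 0.013 fully down. A spring of 3 N (up) to 6 N (down) lifts it. The foot clears the slot's underside from 0.011 on: push fully down, then turn. Locked and let go it stays at about 0.011; not locked it springs back to 0.
- key_turn (a joint): Turn of the red handle on the top tray, rad: 0 at the start, growing clockwise seen from above, hard stops at 0 and 1.5. Friction of 0.12 N m holds it where it is left. Turn it to the stop (1.2 is enough).
- scale_bar: black and white flat photo scale bar, 150 x 16 x 5 mm, origin under its centre, long axis x (bystander, leave alone)
- water_bottle: clear water bottle with blue cap, 66 mm diameter, 210 mm tall, origin under its centre (bystander, leave alone)
- label_jar: small glass jar, 60 mm diameter, 80 mm tall, origin under its centre (bystander, leave alone)
- brush: finds brush lying flat along its x axis, about 200 mm long, origin near its middle on the table (bystander, leave alone)
- loose_sherd: loose piece of terracotta pottery lying flat, about 70 mm across, 7 mm thick, origin under its centre (bystander, leave alone)
- mouse: black computer mouse, 62 mm across, 31 mm tall, origin under its centre (bystander, leave alone)

How it is judged (in metres and radians):
On the way, in this order (a step that is already met when the one before it is completed fails the run):
1. the base tray is home against the stops (within 6 mm) (x of base_tray in the frame of dock above -0.006 m and z of base_tray in the frame of dock below 0.012 m and angle between base_tray's own z axis and vertical below 0.05 rad), for 0.2 s.
2. the top tray is seated on the base tray, all four lugs in their sockets, with the base tray still home (all of step 1 and horizontal distance between top_tray and base_tray below 0.006 m and z of top_tray in the frame of base_tray below 0.0535 m and angle between the x axis of top_tray and the x axis of base_tray, either way round below 0.05 rad and angle between top_tray's own z axis and vertical below 0.05 rad), for 0.1 s.
3. with the tray seated, the handle is down and turned by at least 1.2 rad (all of step 2 and value of joint key_turn above 1.2 rad and value of joint key_press above 0.007 m), for 0.2 s.
At the end, for the whole second after the job is handed in: Base tray within 6 mm of home on the dock; top tray seated on it (centres within 6 mm, origins less than 53.5 mm apart in height, axes within 0.05 rad, both level); handle, let go, stays 7 mm or more down and 1.2 rad or more turned; both trays at rest (all of step 3 and linear speed of each of top_tray, base_tray below 0.02 m/s); the robot touches nothing.
It fails at once if a bystander is moved by more than 30 mm (distance of any of scale_bar, water_bottle, label_jar, brush, loose_sherd, mouse from where it was at the start of the episode above 0.03 m).
It fails at once if a tray is tipped by more than 0.3 rad, which spills the finds (angle between any of top_tray, base_tray's own z axis and vertical above 0.3 rad).
It fails at once if the top tray is dropped onto the base tray (faster than 0.7 m/s close above it) (horizontal distance between top_tray and base_tray below 0.15 m and z of top_tray in the frame of base_tray below 0.1 m and linear speed of top_tray above 0.7 m/s).
It also fails if it takes over 64 s, if anything falls off the work surface, if the arm or the gripper's body presses on something with over 40 N, if the wrist force passes 120 N, or if a joint passes its speed limit or range.

### The arm

A 7-joint arm with a two-finger parallel gripper is mounted at the origin on the work surface. World frame = base frame: x ahead of the robot, y to its left, z up, the work surface at z = 0. Lengths are in m, angles in degrees, forces in N, time in s.
With the tool pointing down it reaches from about 0.4 to 0.85 m from the base axis. Payload 10.4 kg.
Tool frame: the origin (TCP) lies on the centre line of the jaws, within the pads' length; the fingertips stand 19 mm ahead of it and the grasp point (between the pads) is the TCP (ctrl.nose_length is the z of the fingertips in the tool frame, in m); z points along the fingers, x is the direction in which the jaws open and shut, and the axes are right-handed (so a half turn about z gives the same grasp; the last joint's range is limited). The gripper opens to 87 mm and grips with 3 to 60 N. Pads are 19 mm wide; open, the fingers measure 117 mm over their backs; the gripper's body (75 mm by 190 mm) begins 51 mm behind the grasp point.
Start: joints at [74.851, 19.034, -3.707, 83.658, 1.238, 77.344, -5.071], TCP at [0.15, -0.607, 0.242] pointing down, gripper open.
Joint ranges: [-148.97, 148.97], [-28.65, 121.19], [-84.17, 76.75], [9.2, 138.47], [-72.65, 252.65], [3.7, 117.97], [-149.18, 149.18]. Speed limits (degrees/s): [127.2, 127.2, 159.86, 159.86, 180, 180, 180].

### API

Orientations are given as a 3x3 rotation matrix whose columns are the frame's x, y, z axes.
In Python, from rig import ctrl gives the robot as it stands. The module is installed in compiled form; this text tells all that it offers.
- The arm moves only by the tool servo_tool, never from a script. Its argument "rows" is a list of rows, each a list of 7 numbers: the turn, a rotation vector about the tool's x, y, z in rad, then the shift along the tool's x, y, z in mm, then the closure, from 0 (fully open) to 1 (shut). A call has 1 to 20 rows; each row is the pose to reach, as a shift and turn from the pose commanded when the call began, along the tool's axes at that moment; what a row does not reach only later rows make up. A row lasts 1/12 s, in which the tool goes at most 41.7 mm and 7.16 degrees, less where a joint would pass 70% of its speed; a pose out of reach is approached as far as the arm can. A call with a gripper value outside its range is refused whole. The fingers move at their own pace and stop on an object; the grip force is fixed at half the most. Time passes only in rows, so rows that repeat a pose let the fingers close. It gives the time, the measured TCP pose, the force and the opening at its end, in the units of the state.
- ctrl.get_obs(): the state, without advancing time (a new reading comes with each control period).
- ctrl.grab_frame(name): name is "scene" or "top" or "wrist"; returns (picture, depth): 420x560x3 uint8, red, green, blue; 420x560 float32, m along the optical axis (not along the pixel's ray), 0 where there is no reading.
- ctrl.camera_info(name): a dict with "camera_matrix" (3x3 intrinsics, pixels), "position" and "rotation" of the camera in the world. Camera axes: x right, y down, z forward; pixel columns grow to the right and rows downward; lengths in m; the calibration is good to about 2 mm. A picture is of the moment at which its call begins: read the wrist's pose just before it. camera_info takes no time and is no camera call; for the wrist camera it gives the pose at the moment of the call.
- ctrl.job_done(): hands the job in, once; it reports no verdict.
The state is a dict: "t": time; "joint_positions": joint angles; "dq": joint speeds; "tau": joint torques, N m; "ee_pos": TCP position; "ee_rot": TCP orientation; "force": force on the tool from outside, world axes, zero at the start; "torque": the same for the moment, N m; "width": finger opening in m.
Only numpy, scipy, OpenCV 4.12 (cv2) and the standard library are available. Lean on these libraries where they do the work, as an engineer would, in place of code of your own. Each camera call takes 0.05 s, during which the arm holds its last target.

## Working session

There is one attempt and no reset: what is moved stays moved. The work goes in short steps, Python scripts to look and compute and a tool call to move; the robot and the scene stay as the last step left them, time stands still between calls to the robot, and variables do not carry over. Pictures are saved under pics/ and viewed, and the job is handed in when it is done.

Besides the shell and the picture viewer there is one more tool, called in YAML: its name, and indented under it one key for each argument. servo_tool: Moves the arm, as the interface text tells. Its arguments: {"type":"object","properties":{"rows":{"type":"array","items":{"type":"array","items":{"type":"number"}}}},"required":["rows"]}

```bash
ls; mkdir -p pics
python3 - <<'E'
from rig import ctrl
import cv2, numpy as np
o=ctrl.get_obs(); print(o['t'],o['ee_pos'],o['ee_rot'],o['force'],o['width'],ctrl.nose_length)
for n in ['scene','top']:
    p,d=ctrl.grab_frame(n); i=ctrl.camera_info(n)
    print(n,i)
    cv2.imwrite(f'pics/{n}0.png',p[:,:,::-1]); np.savez(f'pics/{n}0.npz',p=p,d=d,K=i['camera_matrix'],t=i['position'],R=i['rotation'])
E
```

```text
pics
0.0 [ 0.14952733 -0.60645174  0.24073565] [[ 2.39418506e-01 -9.70916375e-01 -4.14430777e-04]
 [-9.70915332e-01 -2.39418856e-01  1.42466886e-03]
 [-1.48245687e-03  6.12851052e-05 -9.99998899e-01]] [ 0.17746362 -0.00880304  0.66780952] 0.0871341551579101 0.019
scene {'camera_matrix': array([[404.61342128,   0.        , 270.24807394],
       [  0.        , 404.61342128, 216.51175528],
       [  0.        ,   0.        ,   1.        ]]), 'position': array([ 1.1360743 , -0.93289709,  0.80632791]), 'rotation': array([[ 0.87945654,  0.25747207, -0.40033026],
       [ 0.47593662, -0.48693093,  0.73238146],
       [-0.00636542, -0.8346295 , -0.55077498]])}
top {'camera_matrix': array([[519.30003605,   0.        , 281.59272707],
       [  0.        , 519.30003605, 214.74096054],
       [  0.        ,   0.        ,   1.        ]]), 'position': array([ 0.36807606, -0.01909385,  1.55541913]), 'rotation': array([[ 0.02154442, -0.98284651,  0.18316271],
       [-0.99971068, -0.01921856,  0.01446412],
       [-0.01069589, -0.18342134, -0.9829762 ]])}
```

View pics/scene0.png

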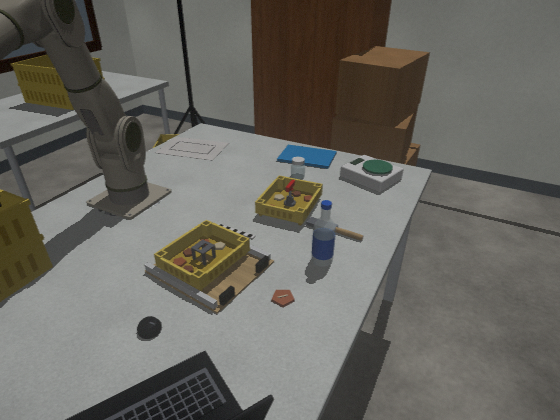

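View pics/top0.png

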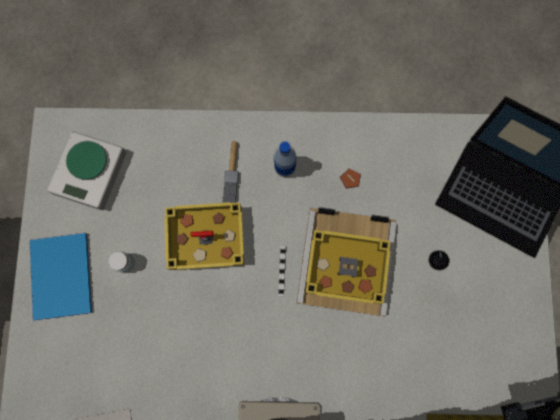

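The top view shows the dock and base tray on the right (tray about (348,267), black stops (327,211) and (380,219)). The top tray is on the left at about (204,236) with its red bar at (202,235). The scene view agrees with this. Next I measure them.

```bash
cat > h.py <<'E'
import cv2, numpy as np
def load(f):
    z=np.load(f); return {k:z[k] for k in z.files}
def cloud(v):
    d=v['d']; h,w=d.shape; u,r=np.meshgrid(np.arange(w),np.arange(h)); K=v['K']
    P=np.stack([(u-K[0,2])/K[0,0]*d,(r-K[1,2])/K[1,1]*d,d],-1)
    return P@v['R'].T+v['t']
def plane(v,uv,z):
    uv=np.atleast_2d(np.float64(uv)); K=v['K']
    r=np.c_[(uv[:,0]-K[0,2])/K[0,0],(uv[:,1]-K[1,2])/K[1,1],np.ones(len(uv))]@v['R'].T
    return v['t']+r*((z-v['t'][2])/r[:,2])[:,None]
def proj(v,P):
    c=(np.atleast_2d(P)-v['t'])@v['R']; q=c@v['K'].T; return q[:,:2]/q[:,2:]
def hsv(v): return cv2.cvtColor(v['p'],cv2.COLOR_RGB2HSV)
E
python3 - <<'E'
from h import *
np.set_printoptions(precision=4,suppress=True)
for n in ['top','scene']:
    v=load(f'pics/{n}0.npz'); C=cloud(v); H=hsv(v)
    y=cv2.inRange(H,(18,100,60),(35,255,255))
    lab=cv2.connectedComponentsWithStats(cv2.morphologyEx(y,cv2.MORPH_CLOSE,np.ones((5,5))))
    for i in range(1,lab[0]):
        if lab[2][i,4]<500: continue
        m=(lab[1]==i)&(y>0)&(v['d']>0); P=C[m]; zt=P[:,2]
        if abs(P[:,0].mean()-.45)>.25 : continue
        hi=P[(zt>np.percentile(zt,98)-.012)]
        print(n,i,lab[2][i],'z98',np.percentile(zt,[5,50,90,98]),'N',len(hi),'minrect hi',cv2.minAreaRect(np.float32(hi[:,:2])),'center z',np.median(hi[:,2]))
    r=cv2.inRange(H,(0,170,80),(6,255,255))|cv2.inRange(H,(174,170,80),(180,255,255))
    cs,_=cv2.findContours(r,cv2.RETR_EXTERNAL,cv2.CHAIN_APPROX_NONE)
    for c in cs:
        if cv2.contourArea(c)<20: continue
        m=np.zeros(r.shape,np.uint8); cv2.drawContours(m,[c],-1,255,-1); P=C[(m>0)&(v['d']>0)]
        print(n,'red',cv2.minAreaRect(c),np.median(P,0),P[:,2].max(),P[:,2].min())
    if n=='top':
        cv2.imwrite('pics/top0z.png',cv2.resize(v['p'][180:330,140:410,::-1],None,fx=2.9,fy=2.9,interpolation=cv2.INTER_CUBIC))
    # stops & table heights
v=load('pics/top0.npz');C=cloud(v)
print(C[300,200],C[350,150],C[215,350],C[225,355],C[211,327],C[219,380])
E
```

```text
top 2 [ 165  202   79   67 4087] z98 [0.0121 0.0197 0.0624 0.0665] N 864 minrect hi ((0.5827143788337708, 0.2295874059200287), (0.18687565624713898, 0.22622030973434448), 5.0775861740112305) center z 0.06189513225713161
top 3 [ 305  210   85  104 6465] z98 [0.0041 0.0246 0.0683 0.0736] N 942 minrect hi ((0.5005786418914795, -0.18983697891235352), (0.22616711258888245, 0.18691109120845795), 82.92918395996094) center z 0.06950674700950077
top red ((201.5, 234.0), (6.0, 21.0), 90.0) [0.5802 0.2268 0.1014] 0.10883819398041972 0.08057998401082167
scene 86 [ 255  176   67   49 1887] z98 [0.0164 0.0396 0.0623 0.0647] N 561 minrect hi ((0.5839275121688843, 0.23043328523635864), (0.18640835583209991, 0.2342708259820938), 4.5983662605285645) center z 0.06094815167181267
scene 88 [ 154  220   95   71 3402] z98 [0.0248 0.0466 0.0702 0.0725] N 974 minrect hi ((0.49987444281578064, -0.18887339532375336), (0.23068708181381226, 0.19066548347473145), 82.7842788696289) center z 0.06906388889127318
[ 0.3964  0.2401 -0.0017] [0.25   0.3773 0.0046] [ 0.661  -0.2042  0.0008] [ 0.6297 -0.2187  0.0053] [ 0.6652 -0.1317  0.0358] [ 0.6437 -0.2885  0.0381]
```

View pics/top0z.png

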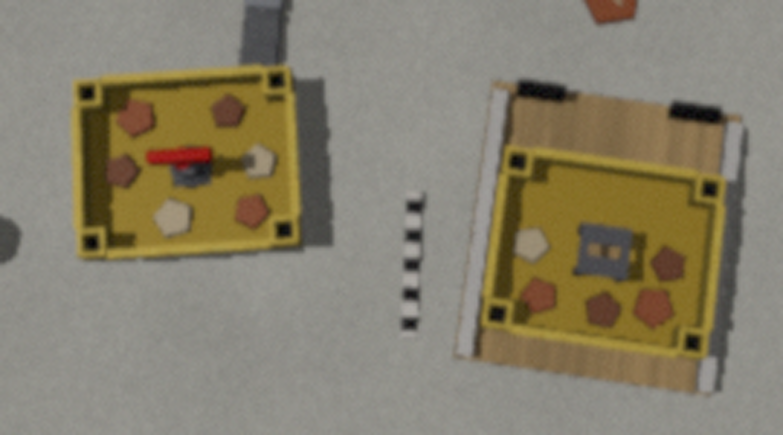

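```bash
cat >> h.py <<'E'
from scipy.spatial.transform import Rotation as Ro
def go(o,pos,yaw):
    """row (turn rad, shift mm) from measured pose to pos with tool down, tool x at yaw deg"""
    R=np.array(o['ee_rot']); c,s=np.cos(np.radians(yaw)),np.sin(np.radians(yaw))
    T=np.array([[c,s,0],[s,-c,0],[0,0,-1.]])
    w=Ro.from_matrix(R.T@T).as_rotvec(); d=R.T@(np.array(pos)-o['ee_pos'])*1000
    print('turn',w.round(4),'shift',d.round(1))
E
python3 - <<'E'
from h import *
from rig import ctrl
o=ctrl.get_obs(); go(o,[.554,-.196,.22],-97.1)
E
```

```text
turn [3.000e-04 1.300e-03 3.658e-01] shift [-301.7 -491.    21.2]
```

servo_tool:
  rows:
    - [0,0.001,0.366,-302,-491,0,1]
    - [0,0.001,0.366,-302,-491,0,1]
    - [0,0.001,0.366,-302,-491,0,1]
    - [0,0.001,0.366,-302,-491,0,1]
    - [0,0.001,0.366,-302,-491,0,1]
    - [0,0.001,0.366,-302,-491,0,1]
    - [0,0.001,0.366,-302,-491,0,1]
    - [0,0.001,0.366,-302,-491,0,1]
    - [0,0.001,0.366,-302,-491,0,1]
    - [0,0.001,0.366,-302,-491,0,1]
    - [0,0.001,0.366,-302,-491,0,1]
    - [0,0.001,0.366,-302,-491,0,1]
    - [0,0.001,0.366,-302,-491,0,1]
    - [0,0.001,0.366,-302,-491,0,1]
    - [0,0.001,0.366,-302,-491,21,1]
    - [0,0.001,0.366,-302,-491,21,1]
    - [0,0.001,0.366,-302,-491,21,1]

```text
t: 1.52
ee_pos: [0.5532, -0.1962, 0.2194]
ee_rot: [[-0.124, -0.992, -0.003], [-0.992, 0.124, -0.0], [0.001, 0.003, -1.0]]
force: [-0.3, 0.0, 0.1]
width: 0.0004
```

Run:
```python
from h import *
from rig import ctrl
n='wrist'
i=ctrl.camera_info(n); p,d=ctrl.grab_frame(n); o=ctrl.get_obs()
print(o['t'],o['ee_pos'],o['joint_positions'],o['force'],o['width']); print(i['position'],i['rotation'])
cv2.imwrite('pics/w1.png',p[:,:,::-1]); np.savez('pics/w1.npz',p=p,d=d,K=i['camera_matrix'],t=i['position'],R=i['rotation'])
go(o,[.554,-.196,.22],-97.1)
```

```text
1.5667 [ 0.55335296 -0.19707643  0.22050939] [ 34.37657744  16.6882937  -23.32893582  90.32162213   6.86606074
  74.44737762 -87.12076732] [ 0.67016634 -1.01318659  0.17848416] 0.00037763309190366994
[ 0.6230622 -0.2054853  0.3627492] [[-1.23134326e-01 -9.59843365e-01 -2.52068747e-01]
 [-9.92389900e-01  1.19217061e-01  3.08152319e-02]
 [ 4.73099289e-04  2.53944892e-01 -9.67218573e-01]]
turn [ 0.001  -0.0014 -0.0017] shift [-1.1 -0.5  0.5]
```

View pics/w1.png

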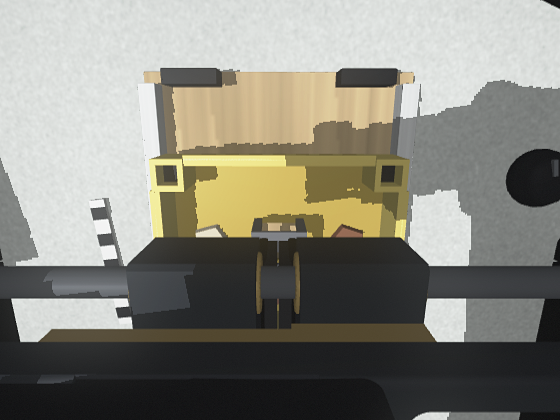

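The wrist view shows the +x sockets at (169,174) and (388,174), the stops at (190,77) and (366,77), and a clear floor ahead of the fingers. I check these numerically.

Run:
```python
from h import *
np.set_printoptions(precision=4,suppress=True)
v=load('pics/w1.npz'); C=cloud(v)
S=plane(v,[[169,174],[388,174]],.072); print(S, np.linalg.norm(S[0]-S[1]))
y=S[0]-S[1]; yaw=np.degrees(np.arctan2(-y[0],y[1])); x=np.array([np.cos(np.radians(yaw)),np.sin(np.radians(yaw))])
print('yaw',yaw,'centre',S[:,:2].mean(0)-.076*x)
# stop near faces: lower edge of stops at board/ top edge z .038
g=cv2.cvtColor(v['p'],cv2.COLOR_RGB2GRAY)
for c in (185,200,355,375):
    col=g[60:110,c]; k=np.where(col<70)[0]+60; print(c,k.min(),k.max(),C[k.min()+2,c],C[k.max()-2,c])
print('wall edge',C[157:164,280], C[190:230:10,280,2])
```

```text
[[ 0.5886 -0.1082  0.072 ]
 [ 0.5656 -0.2933  0.072 ]] 0.18655611629571575
yaw -7.077337159065883 centre [ 0.5017 -0.1914]
185 68 85 [ 0.6735 -0.1298  0.0391] [ 0.663  -0.1276  0.0382]
200 68 85 [ 0.6719 -0.1429  0.039 ] [ 0.6613 -0.1409  0.0386]
355 69 86 [ 0.6545 -0.2787  0.0373] [ 0.6436 -0.2777  0.0383]
375 69 86 [ 0.6522 -0.2958  0.0388] [ 0.6414 -0.2954  0.0383]
wall edge [[ 0.5909 -0.2037  0.0692]
 [ 0.5902 -0.2036  0.07  ]
 [ 0.5894 -0.2035  0.0705]
 [ 0.5885 -0.2034  0.0702]
 [ 0.5876 -0.2033  0.0698]
 [ 0.5868 -0.2032  0.0699]
 [ 0.5859 -0.2031  0.0696]] [0.0257 0.025  0.0267 0.0259]
```

servo_tool:
  rows:
    - [0,0,0,-1,0,40,1]
    - [0,0,0,-1,0,80,1]
    - [0,0,0,-1,0,115,1]
    - [0,0,0,-1,0,140,1]
    - [0,0,0,-1,0,155,1]
    - [0,0,0,-1,0,163,1]
    - [0,0,0,-1,0,167,1]
    - [0,0,0,-1,0,167,1]

```text
t: 2.23
ee_pos: [0.5543, -0.1962, 0.0541]
ee_rot: [[-0.125, -0.992, 0.001], [-0.992, 0.125, -0.002], [0.001, -0.001, -1.0]]
force: [-0.1, 0.2, -0.8]
width: 0.0006
```

servo_tool:
  rows:
    - [0,0,0,0,-6,0,1]
    - [0,0,0,0,-12,0,1]
    - [0,0,0,0,-16,0,1]
    - [0,0,0,0,-20,0,1]
    - [0,0,0,0,-24,0,1]
    - [0,0,0,0,-28,0,1]
    - [0,0,0,0,-33,0,1]
    - [0,0,0,0,-38,0,1]
    - [0,0,0,0,-43,0,1]
    - [0,0,0,0,-48,0,1]
    - [0,0,0,0,-53,0,1]
    - [0,0,0,0,-58,0,1]
    - [0,0,0,0,-63,0,1]
    - [0,0,0,0,-67,0,1]
    - [0,0,0,0,-71,0,1]

```text
t: 3.48
ee_pos: [0.6235, -0.2042, 0.0538]
ee_rot: [[-0.124, -0.992, -0.004], [-0.992, 0.124, -0.001], [0.002, 0.004, -1.0]]
force: [-11.1, 1.1, 7.4]
width: 0.0006
```

servo_tool:
  rows:
    - [0,0,0,0,-2,0,1]
    - [0,0,0,0,-4,0,1]
    - [0,0,0,0,-6,0,1]
    - [0,0,0,0,-8,0,1]
    - [0,0,0,0,-8,0,1]

```text
t: 3.9
ee_pos: [0.6326, -0.2052, 0.0539]
ee_rot: [[-0.124, -0.992, -0.001], [-0.992, 0.124, -0.001], [0.001, 0.001, -1.0]]
force: [-3.0, 0.3, 1.5]
width: 0.0007
```

Run:
```python
from h import *
from rig import ctrl
np.set_printoptions(precision=4,suppress=True)
n='top'
i=ctrl.camera_info(n); p,d=ctrl.grab_frame(n); o=ctrl.get_obs()
print(o['ee_pos'],o['force'])
cv2.imwrite('pics/top2.png',cv2.resize(p[150:330,260:440,::-1],None,fx=3.3,fy=3.3,interpolation=cv2.INTER_CUBIC)); np.savez('pics/top2.npz',p=p,d=d,K=i['camera_matrix'],t=i['position'],R=i['rotation'])
```

```text
[ 0.6327 -0.2053  0.0539] [-3.4566 -0.5679  2.3781]
```

View pics/top2.png

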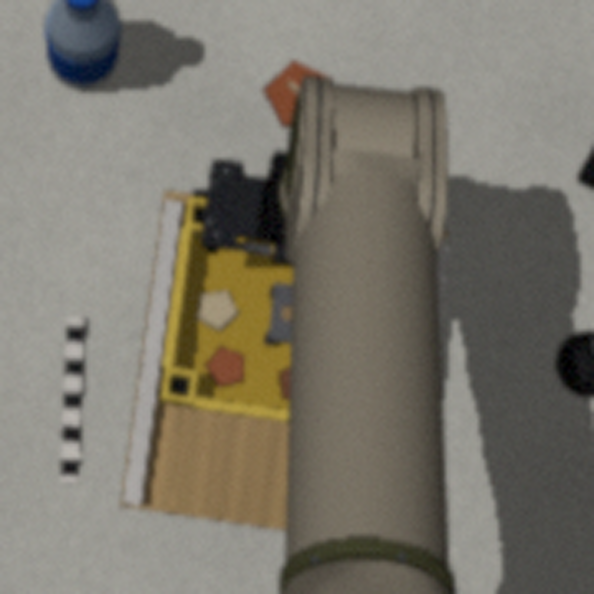

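The tray has moved with the fingers, but the arm covers the stops. I push on gently until the force rises.

servo_tool:
  rows:
    - [0,0,0,0,-1.5,0,1]
    - [0,0,0,0,-3,0,1]
    - [0,0,0,0,-4,0,1]
    - [0,0,0,0,-4,0,1]

```text
t: 4.28
ee_pos: [0.6338, -0.2053, 0.0537]
ee_rot: [[-0.124, -0.992, -0.007], [-0.992, 0.124, -0.001], [0.001, 0.007, -1.0]]
force: [-20.8, 2.5, 14.0]
width: 0.0004
```

servo_tool:
  rows:
    - [0,0,0,0,-1,0,1]
    - [0,0,0,0,-1,0,1]
    - [0,0,0,0,-1,0,1]
    - [0,0,0,0,5,0,1]
    - [0,0,0,0,15,0,1]
    - [0,0,0,0,20,0,1]
    - [0,0,0,0,20,-30,1]
    - [0,0,0,0,20,-70,1]
    - [0,0,0,0,20,-110,1]
    - [0,0,0,0,20,-150,1]
    - [0,0,0,0,20,-166,1]
    - [0,0,0,0,20,-166,1]

```text
t: 5.28
ee_pos: [0.6193, -0.2031, 0.2256]
ee_rot: [[-0.124, -0.992, 0.009], [-0.992, 0.124, -0.004], [0.002, -0.009, -1.0]]
force: [0.3, -0.0, -0.0]
width: 0.0005
```

Run:
```python
from h import *
from rig import ctrl
n='wrist'
i=ctrl.camera_info(n); p,d=ctrl.grab_frame(n); o=ctrl.get_obs()
print(o['t'],o['ee_pos'],o['joint_positions'],o['force'])
cv2.imwrite('pics/w3.png',p[:,:,::-1]); np.savez('pics/w3.npz',p=p,d=d,K=i['camera_matrix'],t=i['position'],R=i['rotation'])
go(o,[.5827,.2295,.22],5)
```

```text
5.3333 [ 0.61820037 -0.20300152  0.22238074] [ 30.73374012  24.25030365 -22.53395706  80.3367321    9.39678812
  76.91905425 -89.18919249] [ 0.10786035  0.40095286 -0.42247043]
turn [-0.0022 -0.0063 -1.7821] shift [-424.8   88.8    1.1]
```

View pics/w3.png

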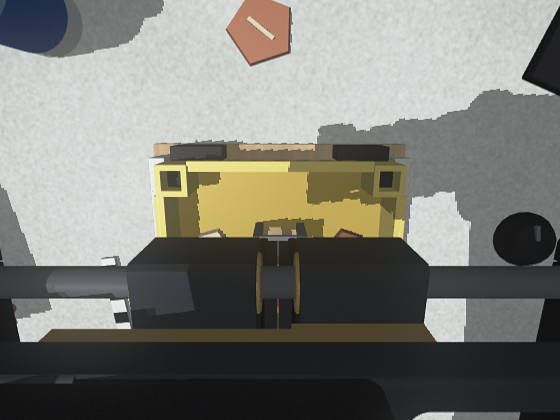

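The wrist view shows the front wall up against both stops (198,152) and (360,152), so the tray is home. Before crossing over I check where the bottle is and measure the bases of the other tall things.

Run:
```python
from h import *
from rig import ctrl
np.set_printoptions(precision=4,suppress=True)
v=load('pics/top0.npz');C=cloud(v)
print('cap',C[147,285],C[162,285],C[172,280],'jar',C[261,119])
v=load('pics/w3.npz')
S=plane(v,[[173.5,180],[386,180]],.072);y=S[0]-S[1];print(S,np.linalg.norm(y),np.degrees(np.arctan2(-y[0],y[1])))
g=hsv(v)[:,:,2]
# dark socket holes centroid
for (a,b) in ((173,180),(386,180)):
    w=g[b-16:b+16,a-16:a+16]; m=(w<60).astype(np.uint8); n,l,s,c=cv2.connectedComponentsWithStats(m); k=1+s[1:,4].argmax(); print(s[k],c[k]+[a-16,b-16])
o=ctrl.get_obs(); go(o,[.50,.0,.30],-60); go(o,[.56,.2295,.28],5)
```

```text
cap [ 0.8049 -0.0045  0.2104] [ 0.7836 -0.0046  0.1402] [0.7781 0.0106 0.0523] jar [0.499  0.4607 0.0884]
[[ 0.6501 -0.1164  0.072 ]
 [ 0.6271 -0.3008  0.072 ]] 0.1858130186617266 -7.0993605341024315
[23 22  1  1  1] [180. 186.]
[  9   8  14  15 189] [385.7407 178.8889]
turn [-0.0047 -0.0037 -0.6477] shift [-186.7  142.   -78.8]
turn [-0.0022 -0.0063 -1.7821] shift [-421.9  110.9  -59. ]
```

servo_tool:
  rows:
    - [0,0,-0.65,-187,142,-79,0]
    - [0,0,-0.65,-187,142,-79,0]
    - [0,0,-0.65,-187,142,-79,0]
    - [0,0,-0.65,-187,142,-79,0]
    - [0,0,-0.65,-187,142,-79,0]
    - [0,0,-1.78,-422,111,-59,0]
    - [0,0,-1.78,-422,111,-59,0]
    - [0,0,-1.78,-422,111,-59,0]
    - [0,0,-1.78,-422,111,-59,0]
    - [0,0,-1.78,-422,111,-59,0]
    - [0,0,-1.78,-422,111,-59,0]
    - [0,0,-1.78,-422,111,-59,0]
    - [0,0,-1.78,-422,111,-59,0]
    - [0,0,-1.78,-422,111,-59,0]
    - [0,0,-1.78,-422,111,-59,0]
    - [0,0,-1.78,-422,111,-59,0]
    - [0,0,-1.78,-422,111,-59,0]
    - [0,0,-1.78,-422,111,-59,0]

```text
t: 6.83
ee_pos: [0.5588, 0.2295, 0.2774]
ee_rot: [[0.997, 0.083, -0.001], [0.083, -0.997, -0.001], [-0.001, 0.001, -1.0]]
force: [-0.6, 0.2, 0.4]
width: 0.0869
```

Run:
```python
from h import *
from rig import ctrl
for n in ('wrist','top','scene'):
    i=ctrl.camera_info(n); p,d=ctrl.grab_frame(n); o=ctrl.get_obs()
    cv2.imwrite(f'pics/{n}4.png',p[:,:,::-1]); np.savez(f'pics/{n}4.npz',p=p,d=d,K=i['camera_matrix'],t=i['position'],R=i['rotation'])
    if n=='wrist':print(i['position'],o['ee_pos'])
print(o['t'],o['ee_pos'],o['joint_positions'],o['width'])
v=load('pics/top4.npz'); cv2.imwrite('pics/top4z.png',cv2.resize(v['p'][190:320,290:410,::-1],None,fx=4.5,fy=4.5,interpolation=cv2.INTER_CUBIC))
```

```text
[0.55483625 0.29683821 0.42083321] [0.55876905 0.229582   0.27762827]
6.9833 [0.55884375 0.22960456 0.27795209] [ 10.89906961  22.35655966 -49.49593397  81.83314925  16.98025143
  83.54200023 -33.53311342] 0.086733100832931
```

View pics/wrist4.png

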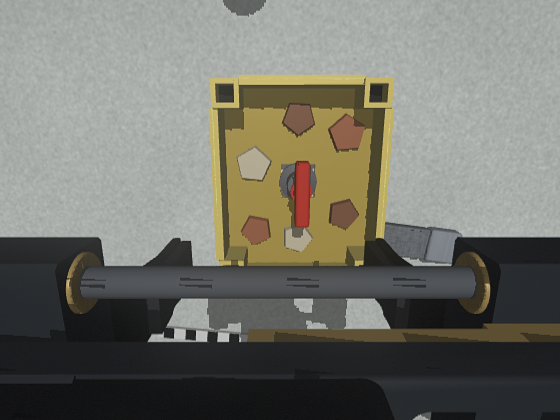

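View pics/top4z.png

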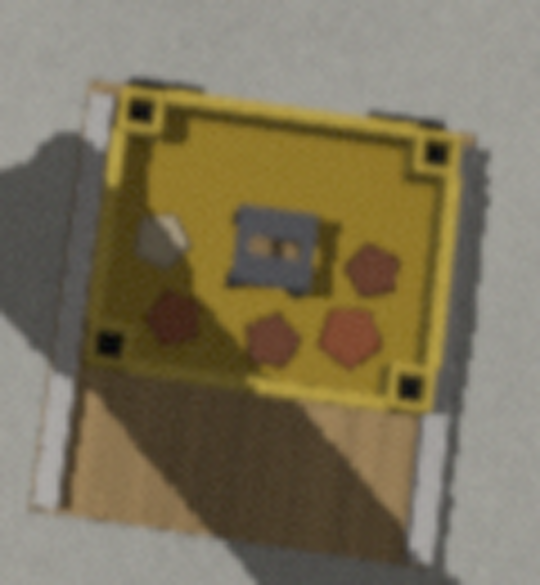

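View pics/scene4.png

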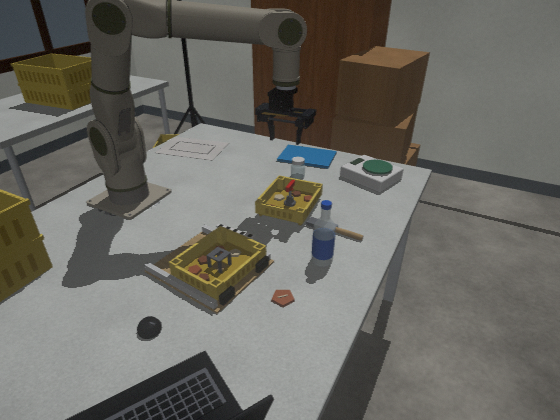

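The wrist view shows the red bar from (302,161) to (302,227), lined up with the tool. The top view shows all four sockets and the tower of the homed base tray. I measure both.

```bash
cat > m.py <<'E'
from h import *
np.set_printoptions(precision=4,suppress=True)
def bar(f,zt=.102,a0=50):
    v=load(f); C=cloud(v); H=hsv(v)
    r=cv2.inRange(H,(0,150,60),(8,255,255))|cv2.inRange(H,(172,150,60),(180,255,255))
    n,l,s,c=cv2.connectedComponentsWithStats(r); out=[]
    for k in range(1,n):
        if s[k,4]<a0: continue
        m=(l==k)&(v['d']>0); P=C[m]; top=m&(C[:,:,2]>np.percentile(P[:,2],90)-.006)
        uv=np.argwhere(top)[:,::-1]; W=plane(v,uv,zt)
        print(f,s[k],'z',np.percentile(P[:,2],[5,50,90,98]),'rect on plane',cv2.minAreaRect(np.float32(W[:,:2]*1000)),'cloud',cv2.minAreaRect(np.float32(C[top][:,:2]*1000)))
def holes(f,zt,box,thr=60,a=(8,80)):
    v=load(f); g=hsv(v)[:,:,2]; x0,y0,x1,y1=box
    m=(g[y0:y1,x0:x1]<thr).astype(np.uint8); n,l,s,c=cv2.connectedComponentsWithStats(m)
    for k in range(1,n):
        if a[0]<=s[k,4]<=a[1]:
            uv=c[k]+[x0,y0]; print(s[k],uv,plane(v,uv,zt)[0])
E
python3 - <<'E'
from m import *
bar('pics/wrist4.npz'); bar('pics/top0.npz',a0=20); bar('pics/scene4.npz',a0=15)
print('top base'); holes('pics/top4.npz',.072,(300,200,405,290),45)
print('wrist top tray'); holes('pics/wrist4.npz',.064,(200,70,400,120),60,(50,400))
print('top0 top tray'); holes('pics/top0.npz',.064,(160,200,250,275),45)
v=load('pics/wrist4.npz');C=cloud(v)
H=hsv(v); y=cv2.inRange(H,(18,80,60),(35,255,255))>0
P=C[y&(C[:,:,2]>.056)&(C[:,:,2]<.07)]; print(len(P),cv2.minAreaRect(np.float32(P[:,:2]*1000)),np.median(P[:,2]))
v=load('pics/top4.npz');C=cloud(v);H=hsv(v); y=cv2.inRange(H,(18,80,40),(35,255,255))>0
y[:,:290]=0;y[:,420:]=0
P=C[y&(C[:,:,2]>.062)&(C[:,:,2]<.08)]; print(len(P),cv2.minAreaRect(np.float32(P[:,:2]*1000)),np.median(P[:,2]))
E
```

```text
pics/wrist4.npz [291 161  21  66 999] z [0.0826 0.1018 0.1028 0.1034] rect on plane ((583.5103759765625, 229.239013671875), (13.385948181152344, 62.15652084350586), 5.538118839263916) cloud ((583.7060546875, 228.88327026367188), (13.657852172851562, 62.19059371948242), 5.576458930969238)
pics/top0.npz [191 231  22   7 111] z [0.0842 0.1012 0.1052 0.1076] rect on plane ((581.8497924804688, 228.0359344482422), (11.454389572143555, 59.68007278442383), 1.1447933912277222) cloud ((581.9428100585938, 228.33950805664062), (12.05208969116211, 59.514793395996094), 2.375256299972534)
pics/scene4.npz [286 180   9   8  33] z [0.0999 0.1017 0.1032 0.1037] rect on plane ((584.4287109375, 227.38519287109375), (13.110560417175293, 59.993804931640625), 4.622082710266113) cloud ((584.4039916992188, 229.42001342773438), (12.790008544921875, 65.15647888183594), 3.2070531845092773)
top base
[19 13  4  3 11] [320.6364 214.0909] [ 0.6486 -0.1106  0.072 ]
[85 23  4  3 10] [386.5 223.8] [ 0.6238 -0.301   0.072 ]
[12 64  5  5 24] [313.9167 265.9167] [ 0.4979 -0.0926  0.072 ]
[79 75  4  3 11] [380.6364 275.9091] [ 0.4734 -0.2821  0.072 ]
wrist top tray
[ 19  15  15  17 170] [226.1706  92.2059] [0.5019 0.3178 0.064 ]
[170  15  13  17 205] [375.7122  92.9171] [0.6488 0.3295 0.064 ]
top0 top tray
[73  6  4  4 11] [234.7273 207.1818] [0.6658 0.1408 0.064 ]
[ 8 10  4  4 12] [169.6667 211.75  ] [0.6485 0.3311 0.064 ]
[47 37  6  4 20] [209.55 238.35] [0.5722 0.2104 0.064 ]
[76 57  4  4 13] [237.5385 258.8462] [0.5144 0.1269 0.064 ]
[10 62  3  4 10] [171.  263.2] [0.4979 0.3181 0.064 ]
5400 ((583.2464599609375, 238.95755004882812), (186.6029815673828, 203.55325317382812), 4.883583068847656) 0.062328882856668544
956 ((562.2720336914062, -197.35836791992188), (226.57638549804688, 186.92359924316406), 82.93145751953125) 0.06964075302943618
```

Run:
```python
from h import *
from rig import ctrl
o=ctrl.get_obs(); go(o,[.5835,.229,.091],5.2)
```

```text
turn [ 0.0012  0.     -0.0066] shift [ 24.5   2.4 187. ]
```

servo_tool:
  rows:
    - [0,0,-0.006,24.5,2.5,30,0]
    - [0,0,-0.006,24.5,2.5,70,0]
    - [0,0,-0.006,24.5,2.5,105,0]
    - [0,0,-0.006,24.5,2.5,135,0]
    - [0,0,-0.006,24.5,2.5,160,0]
    - [0,0,-0.006,24.5,2.5,177,0]
    - [0,0,-0.006,24.5,2.5,187,0]
    - [0,0,-0.006,24.5,2.5,187,0]

```text
t: 7.65
ee_pos: [0.5826, 0.2285, 0.089]
ee_rot: [[0.996, 0.091, -0.003], [0.09, -0.996, -0.002], [-0.003, 0.002, -1.0]]
force: [-0.3, 0.4, -0.1]
width: 0.0868
```

Run:
```python
from h import *
from rig import ctrl
o=ctrl.get_obs(); print(o['force'],o['width']); go(o,[.5835,.229,.091],5.2)
n='wrist';p,d=ctrl.grab_frame(n);cv2.imwrite('pics/w5.png',p[:,:,::-1])
```

```text
[-0.29749318  0.4345511  -0.1174024 ] 0.08682629644424988
turn [ 0.0019  0.003  -0.0001] shift [ 1.  -0.4 -2. ]
```

View pics/w5.png

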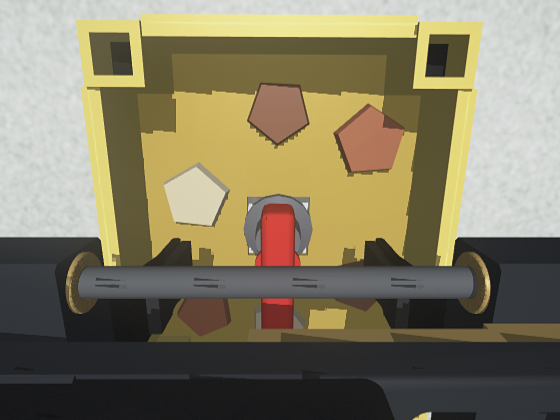

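The bar is centred between the fingers (column 277). I close the gripper.

servo_tool:
  rows:
    - [0,0,0,1,0,-2,1]
    - [0,0,0,1,0,-2,1]
    - [0,0,0,1,0,-2,1]
    - [0,0,0,1,0,-2,1]
    - [0,0,0,1,0,-2,1]
    - [0,0,0,1,0,-2,1]
    - [0,0,0,1,0,-2,1]
    - [0,0,0,1,0,-2,1]
    - [0,0,0,1,0,-2,1]

```text
t: 8.45
ee_pos: [0.5845, 0.2292, 0.0931]
ee_rot: [[0.996, 0.091, 0.0], [0.091, -0.996, -0.001], [-0.0, 0.001, -1.0]]
force: [-0.0, 0.1, 0.1]
width: 0.0351
```

servo_tool:
  rows:
    - [0,0,0,0,0,-3,1]
    - [0,0,0,0,0,-8,1]
    - [0,0,0,0,0,-15,1]
    - [0,0,0,0,0,-25,1]
    - [0,0,0,0,0,-40,1]
    - [0,0,0,0,0,-55,1]
    - [0,0,0,0,0,-70,1]
    - [0,0,0,0,0,-85,1]
    - [0,0,0,0,0,-97,1]
    - [0,0,0,0,0,-105,1]
    - [0,0,0,0,0,-109,1]
    - [0,0,0,0,0,-110,1]
    - [0,0,0,0,0,-110,1]

```text
t: 9.53
ee_pos: [0.5843, 0.2291, 0.2028]
ee_rot: [[0.996, 0.091, -0.0], [0.091, -0.996, -0.001], [-0.0, 0.001, -1.0]]
force: [-0.7, -0.1, -7.7]
width: 0.0141
```

Run:
```python
from h import *
from rig import ctrl
o=ctrl.get_obs(); print(o['t'],o['ee_pos'],o['force'],o['torque'],o['width'],o['joint_positions'])
for n in ('wrist','scene'):
    i=ctrl.camera_info(n); p,d=ctrl.grab_frame(n)
    cv2.imwrite(f'pics/{n}6.png',p[:,:,::-1]); np.savez(f'pics/{n}6.npz',p=p,d=d,K=i['camera_matrix'],t=i['position'],R=i['rotation'])
go(o,[.5629,-.1975,.20],-7.1)
```

```text
9.5333 [0.58433627 0.22912518 0.20281229] [-0.65950819 -0.07503024 -7.66524094] [-0.01550276 -0.09115376  0.01505974] 0.014081526066851108 [  9.43920365  27.92176487 -47.62261388  84.28316442  20.84831395
  77.0012757  -34.35351769]
turn [0.0014 0.0003 0.2148] shift [-60.1 422.9   3.4]
```

View pics/wrist6.png

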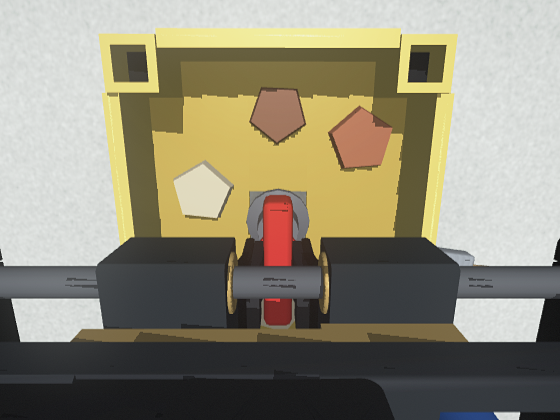

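View pics/scene6.png

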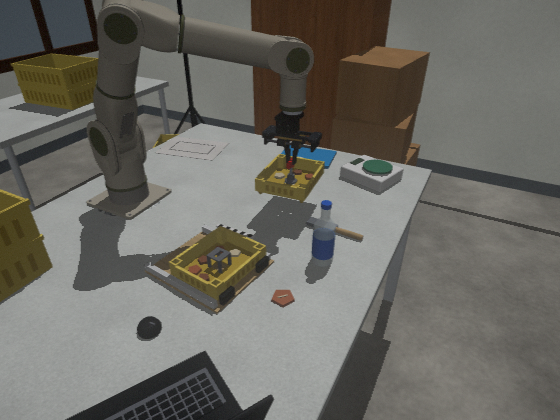

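The tray is lifted and held (opening 14.1 mm, 7.7 N). The fingers were still closing when the lift began, so I check the grip height and level.

Run:
```python
from m import *
v=load('pics/wrist6.npz');C=cloud(v);H=hsv(v)
y=(cv2.inRange(H,(18,80,60),(35,255,255))>0)&(v['d']>0)
rows,cols=np.indices(y.shape)
hi=y&(C[:,:,2]>np.percentile(C[y][:,2],97)-.007); P=C[hi]
A=np.c_[P[:,:2]-P[:,:2].mean(0),np.ones(len(P))]; s=np.linalg.lstsq(A,P[:,2],rcond=None)[0]; print('rim plane slope',s,len(P))
r=cv2.inRange(H,(0,150,60),(8,255,255))>0; print('bar top z',np.percentile(C[r][:,2],[5,50,90,98]),'TCP .2028')
print('holes'); holes('pics/wrist6.npz',s[2],(90,30,470,110),55,(100,1500))
# independent height: scene camera
v=load('pics/scene6.npz');C=cloud(v);H=hsv(v);y=(cv2.inRange(H,(18,80,40),(35,255,255))>0)&(C[:,:,1]>.05)&(C[:,:,1]<.4)&(C[:,:,0]>.4)&(C[:,:,0]<.75)
z=C[y][:,2]; print('scene rim z',np.percentile(z,[2,50,90,97]))
```

```text
rim plane slope [-0.0004 -0.1579  0.2816] 5674
bar top z [0.1892 0.1952 0.1961 0.1966] TCP .2028
holes
[318  22  22  30 520] [418.5308  66.7212] [0.6036 0.3075 0.2816]
scene rim z [0.1084 0.1344 0.157  0.5111]
```

Run:
```python
from m import *
v=load('pics/wrist6.npz');C=cloud(v);H=hsv(v)
y=(cv2.inRange(H,(18,80,60),(35,255,255))>0)&(v['d']>0)
y[236:]=False
z=C[y][:,2]; print(np.histogram(z,np.arange(.09,.18,.005)))
P=C[y&(z.max()-.006<C[:,:,2])]; P=C[y&(C[:,:,2]>.15)]
A=np.c_[P[:,:2]-P[:,:2].mean(0),np.ones(len(P))]; s=np.linalg.lstsq(A,P[:,2],rcond=None)[0]; print('rim plane',s,len(P),cv2.minAreaRect(np.float32(P[:,:2]*1000)))
Q=C[y&(C[:,:,2]<.115)];A=np.c_[Q[:,:2]-Q[:,:2].mean(0),np.ones(len(Q))]; print('floor',np.linalg.lstsq(A,Q[:,2],rcond=None)[0])
print('bar'); bar('pics/wrist6.npz',.1957)
```

```text
(array([    0,     0,     0,   375, 31233,  1273,  1313,  1360,  1483,
        1751,  1916,  2114,  4301, 11286,     0,     0,     0]), array([0.09 , 0.095, 0.1  , 0.105, 0.11 , 0.115, 0.12 , 0.125, 0.13 ,
       0.135, 0.14 , 0.145, 0.15 , 0.155, 0.16 , 0.165, 0.17 , 0.175]))
rim plane [-0.001   0.0115  0.1556] 15587 ((580.7100830078125, 284.8996887207031), (187.0244598388672, 112.08853912353516), 5.220856189727783)
floor [-0.0001  0.0007  0.1116]
bar
pics/wrist6.npz [ 261  195   34   71 2025] z [0.1862 0.1952 0.1961 0.1966] rect on plane ((584.3657836914062, 245.48489379882812), (13.470366477966309, 31.544513702392578), 5.257298469543457) cloud ((584.4871826171875, 244.744384765625), (13.765043258666992, 30.967300415039062), 4.562648773193359)
pics/wrist6.npz [264 299  28  26 681] z [0.1939 0.1953 0.196  0.1965] rect on plane ((588.0374145507812, 205.17813110351562), (13.22907829284668, 13.750149726867676), 5.271017074584961) cloud ((587.9616088867188, 205.0378875732422), (13.36117172241211, 14.949843406677246), 3.5278658866882324)
```

The tray hangs level (floor slope under 0.001) with its origin at z 0.094. The grip is shallow but firm, and I will regrip once it is seated. Now I carry it over.

servo_tool:
  rows:
    - [0,0,0,0,3,-5,1]
    - [0,0,0,-1,12,-12,1]
    - [0,0,0.02,-3,28,-20,1]
    - [0,0,0.04,-6,50,-25,1]
    - [0,0,0.05,-11,77,-25,1]
    - [0,0,0.07,-15,105,-25,1]
    - [0,0,0.09,-19,135,-25,1]
    - [0,0,0.1,-23,165,-25,1]
    - [0,0,0.115,-28,195,-25,1]
    - [0,0,0.13,-32,225,-25,1]
    - [0,0,0.145,-36,255,-25,1]
    - [0,0,0.16,-41,285,-25,1]
    - [0,0,0.175,-45,315,-25,1]
    - [0,0,0.19,-49,345,-25,1]
    - [0,0,0.2,-53,372,-25,1]
    - [0,0,0.21,-56,394,-25,1]
    - [0,0,0.215,-58,410,-25,1]
    - [0,0,0.215,-60,419,-25,1]
    - [0,0,0.215,-60,423,-25,1]
    - [0,0,0.215,-60,423,-25,1]

```text
t: 11.3
ee_pos: [0.5632, -0.1974, 0.2286]
ee_rot: [[0.992, -0.124, 0.0], [-0.124, -0.992, -0.001], [0.0, 0.001, -1.0]]
force: [-0.7, -0.4, -7.6]
width: 0.0136
```

Run:
```python
from h import *
from rig import ctrl
o=ctrl.get_obs(); print(o['t'],o['ee_pos'],o['ee_rot'],o['force'],o['width'],o['joint_positions'])
for n in ('wrist','scene','top'):
    i=ctrl.camera_info(n); p,d=ctrl.grab_frame(n)
    cv2.imwrite(f'pics/{n}7.png',p[:,:,::-1]); np.savez(f'pics/{n}7.npz',p=p,d=d,K=i['camera_matrix'],t=i['position'],R=i['rotation'])
v=load('pics/scene7.npz'); cv2.imwrite('pics/scene7z.png',cv2.resize(v['p'][150:320,130:330,::-1],None,fx=3.5,fy=3.5,interpolation=cv2.INTER_CUBIC))
```

```text
11.3 [ 0.56319385 -0.19739918  0.22864241] [[ 9.92328633e-01 -1.23627853e-01  1.95797599e-04]
 [-1.23627687e-01 -9.92328422e-01 -7.05795173e-04]
 [ 2.81551464e-04  6.76174755e-04 -9.99999732e-01]] [-0.66427699 -0.39501807 -7.5514655 ] 0.013591755591102036 [ 45.47675684  20.07600193 -38.34352115  87.65904978  12.68189688
  76.65011191  -1.20486219]
```

View pics/wrist7.png

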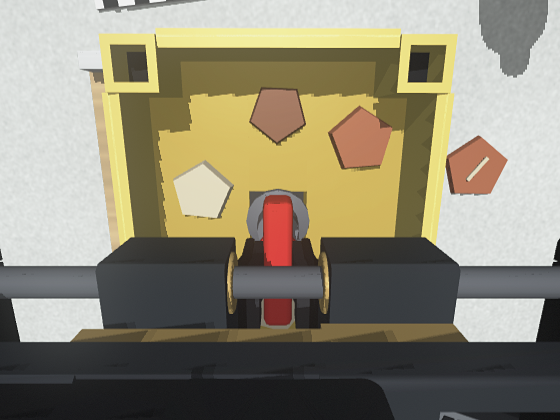

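View pics/scene7z.png

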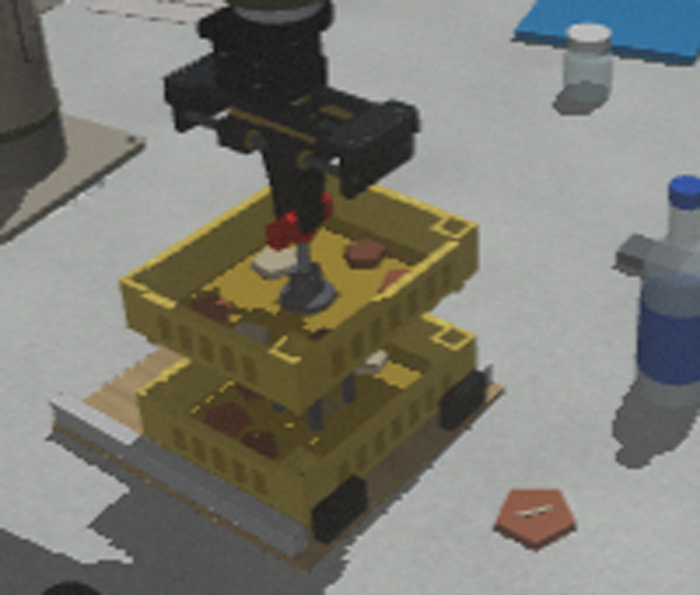

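View pics/top7.png

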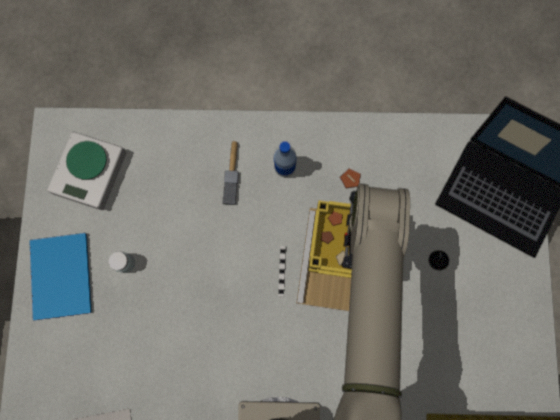

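The scene view shows the held tray directly above the base tray. I compare both trays' outer walls in this one view so that calibration bias cancels.

Run:
```python
from m import *
a=np.radians(-7.1); X=np.array([np.cos(a),np.sin(a)]);Y=np.array([-X[1],X[0]]); o=np.array([.5632,-.1974])
v=load('pics/scene7.npz');C=cloud(v);H=hsv(v); y=(cv2.inRange(H,(18,80,30),(35,255,255))>0)&(v['d']>0)
y[:,:120]=0;y[:200-40]=0
P=C[y]; q=np.c_[(P[:,:2]-o)@X,(P[:,:2]-o)@Y,P[:,2]]
q=q[(abs(q[:,0])<.12)&(abs(q[:,1])<.14)]
for nm,lo,hi in (('base',.030,.068),('top',.140,.178)):
    b=q[(q[:,2]>lo)&(q[:,2]<hi)]
    fx=b[(b[:,0]>.08)&(abs(b[:,1])<.09)]; fy=b[(b[:,1]<-.1)&(abs(b[:,0])<.07)]
    for n,f,k,j in (('+x wall',fx,0,1),('-y wall',fy,1,0)):
        if len(f)>20: print(nm,n,len(f),np.percentile(f[:,k],[10,50,90])*1000,'slope',np.polyfit(f[:,j],f[:,k],1))
for nm,lo,hi in (('base rim',.060,.080),('top rim',.172,.190)):
    b=q[(q[:,2]>lo)&(q[:,2]<hi)]; print(nm,len(b),np.median(b[:,2]),cv2.minAreaRect(np.float32(b[:,:2]*1000)), np.percentile(b,[1,99],axis=0)*1000)
v=load('pics/wrist7.npz');C=cloud(v);print('floor z',np.median(C[150:200,240:260,2]))
```

```text
base +x wall 359 [86.6364 88.3561 90.2151] slope [0.0027 0.0884]
base -y wall 312 [-111.9405 -109.8735 -108.3468] slope [-0.0007 -0.1099]
top +x wall 454 [88.9882 90.4147 92.0358] slope [-0.0015  0.0905]
top -y wall 375 [-109.0028 -107.3653 -106.1933] slope [ 0.0023 -0.1075]
base rim 713 0.0694839636019533 ((-1.7533111572265625, 0.2381591796875), (230.56265258789062, 190.6962127685547), 89.60751342773438) [[ -92.8802 -113.8024   60.4748]
 [  92.3517  109.8253   74.6203]]
top rim 984 0.18053580832346505 ((0.7891921997070312, 2.132476806640625), (229.05894470214844, 188.95068359375), 89.6099624633789) [[ -92.1983 -111.3274  172.2761]
 [  94.1279  113.7227  185.1993]]
floor z 0.13733655827618652
```

servo_tool:
  rows:
    - [0,0,0,-0.5,0.5,5,1]
    - [0,0,0,-1.5,1.5,12,1]
    - [0,0,0,-1.5,1.5,20,1]
    - [0,0,0,-1.5,1.5,28,1]
    - [0,0,0,-1.5,1.5,34,1]
    - [0,0,0,-1.5,1.5,38,1]
    - [0,0,0,-1.5,1.5,40,1]
    - [0,0,0,-1.5,1.5,40,1]
    - [0,0,0,-1.5,1.5,40,1]

```text
t: 12.2
ee_pos: [0.5616, -0.1987, 0.1887]
ee_rot: [[0.992, -0.124, 0.0], [-0.124, -0.992, -0.001], [0.0, 0.001, -1.0]]
force: [-0.2, -0.2, -6.7]
width: 0.0137
```

```bash
cat > cmp.py <<'E'
from m import *
from rig import ctrl
import sys
tag=sys.argv[1]; dz=float(sys.argv[2])
o_=ctrl.get_obs(); print(o_['t'],o_['ee_pos'],o_['force'],o_['torque'],o_['width'])
n='scene';i=ctrl.camera_info(n); p,d=ctrl.grab_frame(n); np.savez(f'pics/s{tag}.npz',p=p,d=d,K=i['camera_matrix'],t=i['position'],R=i['rotation'])
cv2.imwrite(f'pics/s{tag}.png',cv2.resize(p[150:320,130:330,::-1],None,fx=3.5,fy=3.5,interpolation=cv2.INTER_CUBIC))
a=np.radians(-7.1); X=np.array([np.cos(a),np.sin(a)]);Y=np.array([-X[1],X[0]]); o=np.array([.5632,-.1974])
v=load(f'pics/s{tag}.npz');C=cloud(v);H=hsv(v); y=(cv2.inRange(H,(18,80,30),(35,255,255))>0)&(v['d']>0)
y[:,:120]=0;y[:160]=0
P=C[y]; q=np.c_[(P[:,:2]-o)@X,(P[:,:2]-o)@Y,P[:,2]]
q=q[(abs(q[:,0])<.12)&(abs(q[:,1])<.14)]
for nm,lo,hi in (('base',.030,.068),('top',dz+.022,dz+.058)):
    b=q[(q[:,2]>lo)&(q[:,2]<hi)]
    fx=b[(b[:,0]>.08)&(abs(b[:,1])<.09)]; fy=b[(b[:,1]<-.1)&(abs(b[:,0])<.07)]
    for n,f,k,j in (('+x wall',fx,0,1),('-y wall',fy,1,0)):
        if len(f)>20: print(nm,n,len(f),np.median(f[:,k])*1000,'slope',np.polyfit(f[:,j],f[:,k],1))
b=q[(q[:,2]>dz+.054)&(q[:,2]<dz+.072)]; print('top rim',np.median(b[:,2]),cv2.minAreaRect(np.float32(b[:,:2]*1000)))
E
python3 cmp.py 8 .079
```

```text
12.2 [ 0.5616 -0.1987  0.1887] [-0.2285 -0.1657 -6.6804] [ 0.0302 -0.1247 -0.0374] 0.013723993813212612
base +x wall 359 88.50374712255997 slope [0.0057 0.0886]
base -y wall 317 -109.73615333255944 slope [-0.0007 -0.1099]
top +x wall 418 88.97353268619554 slope [0.0022 0.089 ]
top -y wall 326 -110.41134908312432 slope [-0.0008 -0.1104]
top rim 0.14097465385072377 ((-1.2761764526367188, -0.1583709716796875), (229.3429412841797, 190.27320861816406), 89.99870300292969)
```

View pics/s8.png

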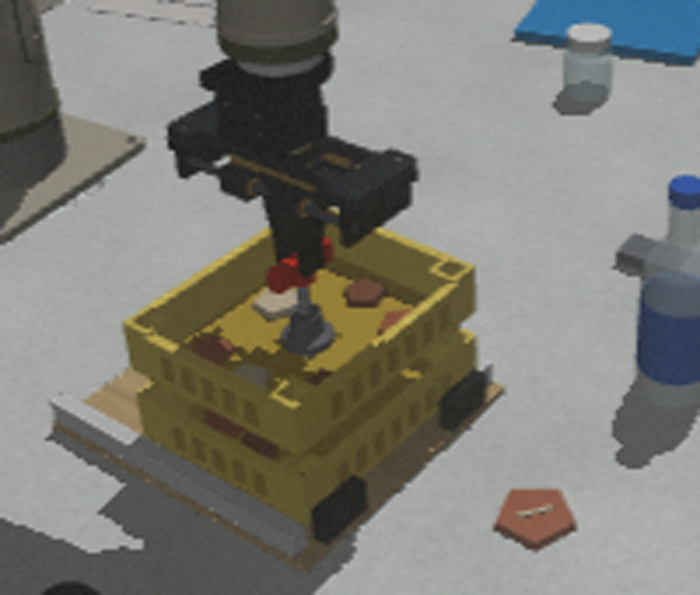

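The walls now agree within 0.7 mm in x and y. I lower gently.

servo_tool:
  rows:
    - [0,0,0,-0.3,-0.5,2,1]
    - [0,0,0,-0.3,-0.5,4,1]
    - [0,0,0,-0.3,-0.5,6,1]
    - [0,0,0,-0.3,-0.5,8,1]
    - [0,0,0,-0.3,-0.5,10,1]
    - [0,0,0,-0.3,-0.5,12,1]
    - [0,0,0,-0.3,-0.5,13,1]
    - [0,0,0,-0.3,-0.5,13,1]

```text
t: 12.92
ee_pos: [0.5611, -0.1982, 0.1752]
ee_rot: [[0.992, -0.124, -0.0], [-0.124, -0.992, -0.001], [-0.0, 0.001, -1.0]]
force: [0.6, 0.3, -7.8]
width: 0.0135
```

servo_tool:
  rows:
    - [0,0,0,0,0,2,1]
    - [0,0,0,0,0,4,1]
    - [0,0,0,0,0,5.5,1]
    - [0,0,0,0,0,7,1]
    - [0,0,0,0,0,8,1]
    - [0,0,0,0,0,8,1]

```text
t: 13.42
ee_pos: [0.5612, -0.1982, 0.1674]
ee_rot: [[0.992, -0.124, -0.0], [-0.124, -0.992, -0.001], [0.0, 0.001, -1.0]]
force: [1.0, 0.3, -7.1]
width: 0.0136
```

```bash
python3 cmp.py 9 .058
```

```text
13.4167 [ 0.5612 -0.1982  0.1674] [ 1.0457  0.2854 -7.1433] [-0.0361 -0.0764 -0.0232] 0.013554494469250005
base +x wall 357 88.33555247069731 slope [0.0056 0.0884]
base -y wall 310 -109.86769557348295 slope [-0.0025 -0.11  ]
top +x wall 406 88.38901731451027 slope [0.0006 0.0885]
top -y wall 314 -109.99188591009572 slope [ 0.0005 -0.11  ]
top rim 0.11967216590998153 ((-1.45709228515625, -0.223846435546875), (232.0188751220703, 190.83602905273438), 89.76002502441406)
```

servo_tool:
  rows:
    - [0,0,0,0,0,0.7,1]
    - [0,0,0,0,0,1.4,1]
    - [0,0,0,0,0,2,1]
    - [0,0,0,0,0,2,1]

```text
t: 13.8
ee_pos: [0.5614, -0.1983, 0.1662]
ee_rot: [[0.992, -0.124, 0.001], [-0.124, -0.992, -0.001], [0.001, 0.001, -1.0]]
force: [-3.1, 1.0, 2.9]
width: 0.0136
```

The force has flipped to bearing at the expected height, so the tray is seated. I let go, drop 15 mm for a full-depth grip and look.

servo_tool:
  rows:
    - [0,0,0,0,0,-1,0.6]
    - [0,0,0,0,0,-1,0.6]
    - [0,0,0,0,0,-1,0.6]
    - [0,0,0,0,0,-1,0.6]
    - [0,0,0,0,0,5,0.6]
    - [0,0,0,0,0,10,0.6]
    - [0,0,0,0,0,15,0.6]
    - [0,0,0,0,0,15,0.6]

```text
t: 14.47
ee_pos: [0.5605, -0.1981, 0.1489]
ee_rot: [[0.992, -0.124, -0.002], [-0.124, -0.992, -0.0], [-0.002, 0.0, -1.0]]
force: [-0.2, 0.0, -0.5]
width: 0.0344
```

```bash
python3 cmp.py 10 .058
python3 - <<'E'
from m import *
from rig import ctrl
n='wrist';i=ctrl.camera_info(n);p,d=ctrl.grab_frame(n);cv2.imwrite('pics/w10.png',p[:,:,::-1]);np.savez('pics/w10.npz',p=p,d=d,K=i['camera_matrix'],t=i['position'],R=i['rotation'])
bar('pics/w10.npz',.160)
v=load('pics/w10.npz');C=cloud(v);print('floor',np.median(C[150:200,240:260,2]))
E
```

```text
14.4667 [ 0.5605 -0.1981  0.1489] [-0.2     0.0459 -0.4841] [ 0.0451 -0.0324 -0.0083] 0.03437987637153546
base +x wall 358 88.40993531150457 slope [0.004  0.0884]
base -y wall 328 -109.95655993505663 slope [-0.0012 -0.1101]
top +x wall 397 88.6568816737826 slope [0.0026 0.0887]
top -y wall 321 -110.18429270682545 slope [ 0.0023 -0.1102]
top rim 0.11952236826067086 ((-1.8546676635742188, 0.47826385498046875), (190.7495574951172, 228.93328857421875), 0.1054178774356842)
pics/w10.npz [ 256  204   46   62 2131] z [0.1405 0.1595 0.1605 0.1611] rect on plane ((565.6900634765625, -177.86183166503906), (24.175554275512695, 13.357879638671875), 82.97206115722656) cloud ((565.4874877929688, -179.03317260742188), (23.9752140045166, 13.634461402893066), 83.33090209960938)
pics/w10.npz [263 299  32  30 913] z [0.1583 0.1598 0.1606 0.1611] rect on plane ((561.23583984375, -212.48019409179688), (14.135993957519531, 13.361029624938965), 82.99174499511719) cloud ((561.2103881835938, -212.82894897460938), (16.25234031677246, 13.64196491241455), 83.18355560302734)
floor 0.07597268595433739
```

View pics/w10.png

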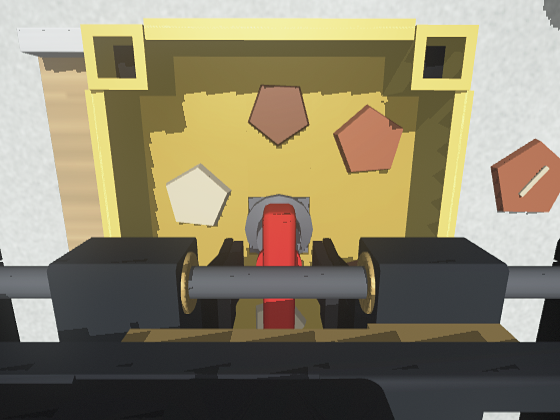

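View pics/s10.png

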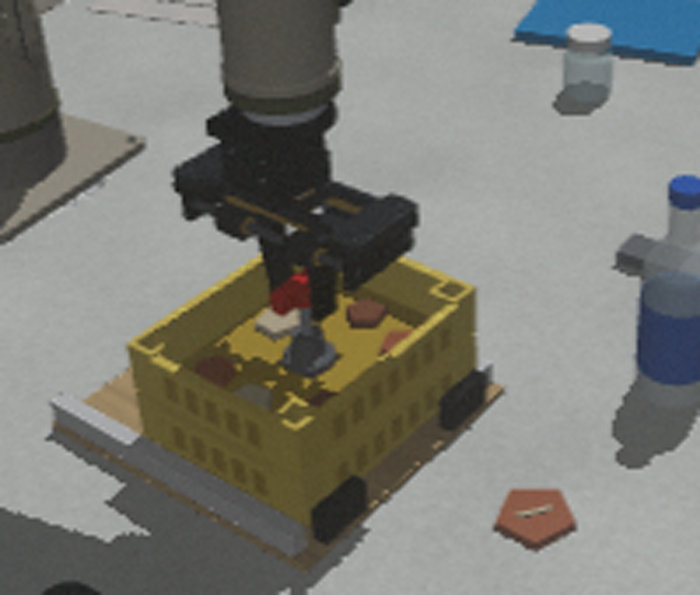

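The stack is flush: floor at z 0.076 (expected 0.076), bar top at 0.160, walls within 0.3 mm. I grip the bar at full depth.

servo_tool:
  rows:
    - [0,0,0,1,0,-1,1]
    - [0,0,0,1,0,-1,1]
    - [0,0,0,1,0,-1,1]
    - [0,0,0,1,0,-1,1]
    - [0,0,0,1,0,-1,1]
    - [0,0,0,1,0,-1,1]
    - [0,0,0,1,0,-1,1]

```text
t: 15.15
ee_pos: [0.5621, -0.1984, 0.1517]
ee_rot: [[0.992, -0.124, -0.0], [-0.124, -0.992, -0.001], [-0.0, 0.001, -1.0]]
force: [-2.7, 0.8, 1.9]
width: 0.0135
```

servo_tool:
  rows:
    - [0,0,0,0,0,3,1]
    - [0,0,0,0,0,6,1]
    - [0,0,0,0,0,9,1]
    - [0,0,0,0,0,11,1]
    - [0,0,0,0,0,13,1]
    - [0,0,0,0,0,13,1]

```text
t: 15.65
ee_pos: [0.5622, -0.1984, 0.1386]
ee_rot: [[0.992, -0.124, -0.0], [-0.124, -0.992, -0.001], [-0.0, 0.001, -1.0]]
force: [-4.4, 0.3, 6.0]
width: 0.0135
```

It moved down 13 mm at 6 N, as the spring should. I feel for the hard stop.

servo_tool:
  rows:
    - [0,0,0,0,0,1,1]
    - [0,0,0,0,0,2,1]
    - [0,0,0,0,0,2,1]

```text
t: 15.9
ee_pos: [0.5623, -0.1984, 0.1384]
ee_rot: [[0.992, -0.124, 0.0], [-0.124, -0.992, -0.002], [0.001, 0.002, -1.0]]
force: [-11.8, 3.2, 22.2]
width: 0.0138
```

It is on the stop (22 N). Now the quarter turn clockwise.

servo_tool:
  rows:
    - [0,0,0.05,0,0,-0.5,1]
    - [0,0,0.15,0,0,-0.5,1]
    - [0,0,0.25,0,0,-0.5,1]
    - [0,0,0.35,0,0,-0.5,1]
    - [0,0,0.45,0,0,-0.5,1]
    - [0,0,0.5,0,0,-0.5,1]

```text
t: 16.4
ee_pos: [0.5623, -0.1984, 0.1385]
ee_rot: [[0.808, -0.589, 0.0], [-0.589, -0.808, -0.002], [0.002, 0.001, -1.0]]
force: [-9.4, 1.7, 17.5]
width: 0.0139
```

servo_tool:
  rows:
    - [0,0,0.1,0,0,0,1]
    - [0,0,0.2,0,0,0,1]
    - [0,0,0.3,0,0,0,1]
    - [0,0,0.4,0,0,0,1]
    - [0,0,0.5,0,0,0,1]
    - [0,0,0.6,0,0,0,1]
    - [0,0,0.7,0,0,0,1]
    - [0,0,0.8,0,0,0,1]
    - [0,0,0.9,0,0,0,1]
    - [0,0,0.96,0,0,0,1]
    - [0,0,1.0,0,0,0,1]
    - [0,0,1.01,0,0,0,1]
    - [0,0,1.01,0,0,0,1]

```text
t: 17.48
ee_pos: [0.5624, -0.1985, 0.1385]
ee_rot: [[-0.064, -0.998, 0.001], [-0.998, 0.064, -0.002], [0.002, -0.001, -1.0]]
force: [-7.7, 1.8, 16.5]
width: 0.0139
```

Run:
```python
from rig import ctrl
o=ctrl.get_obs(); print(o['force'],o['torque'],o['joint_positions'])
```

```text
[-7.65430908  1.80796188 16.48326928] [0.42909624 2.01549687 0.27783315] [ 33.59170768  21.51708435 -22.89397566  94.50250164   9.12477764
  65.75359653 -85.26455278]
```

Turned 1.51 rad, and the torque shows the stop. I ease off, open and lift clear.

servo_tool:
  rows:
    - [0,0,-0.01,0,0,-1,1]
    - [0,0,-0.01,0,0,-2,1]
    - [0,0,-0.01,0,0,-2,0.5]
    - [0,0,-0.01,0,0,-2,0.5]
    - [0,0,-0.01,0,0,-2,0.5]
    - [0,0,-0.01,0,0,-2,0.5]
    - [0,0,-0.01,0,0,-10,0.5]
    - [0,0,-0.01,0,0,-25,0.5]
    - [0,0,-0.01,0,0,-50,0.5]
    - [0,0,-0.01,0,0,-80,0.5]
    - [0,0,-0.01,0,0,-115,0.5]
    - [0,0,-0.01,0,0,-130,0.5]
    - [0,0,-0.01,0,0,-130,0.5]

```text
t: 18.57
ee_pos: [0.564, -0.1985, 0.2723]
ee_rot: [[-0.053, -0.999, 0.007], [-0.999, 0.053, -0.003], [0.003, -0.007, -1.0]]
force: [0.6, 0.3, 0.2]
width: 0.0435
```

```bash
python3 cmp.py 11 .058
python3 - <<'E'
from m import *
from rig import ctrl
n='wrist';i=ctrl.camera_info(n);p,d=ctrl.grab_frame(n);cv2.imwrite('pics/w11.png',p[:,:,::-1]);np.savez('pics/w11.npz',p=p,d=d,K=i['camera_matrix'],t=i['position'],R=i['rotation'])
bar('pics/w11.npz',.149); bar('pics/s11.npz',.149,15)
E
```

```text
18.5667 [ 0.564  -0.1985  0.2723] [0.5919 0.3429 0.1862] [ 0.0223 -0.0139  0.0337] 0.0435131106012637
base +x wall 359 88.32076506877361 slope [0.0032 0.0884]
base -y wall 325 -109.97179667625242 slope [-0.0026 -0.1099]
top +x wall 404 89.2472027975037 slope [0.0004 0.0893]
top -y wall 317 -110.10566610597891 slope [ 0.0021 -0.1102]
top rim 0.11943134742100991 ((-0.39179229736328125, 0.6458969116210938), (230.27951049804688, 189.8363037109375), 89.8991928100586)
pics/w11.npz [ 265  168   25   79 1414] z [0.1295 0.1487 0.1498 0.1503] rect on plane ((564.4052734375, -199.48193359375), (13.537961959838867, 62.321990966796875), 86.63768768310547) cloud ((563.9340209960938, -199.47933959960938), (13.743725776672363, 62.8001594543457), 86.61518859863281)
pics/s11.npz [207 228  19  14 106] z [0.1287 0.1424 0.1494 0.1513] rect on plane ((563.8295288085938, -200.65135192871094), (17.13481903076172, 62.43933868408203), 86.96084594726562) cloud ((562.7522583007812, -198.68731689453125), (13.474554061889648, 62.948760986328125), 85.40108489990234)
```

View pics/w11.png

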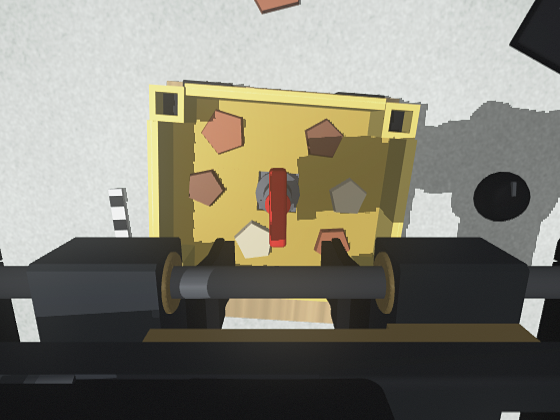

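View pics/s11.png

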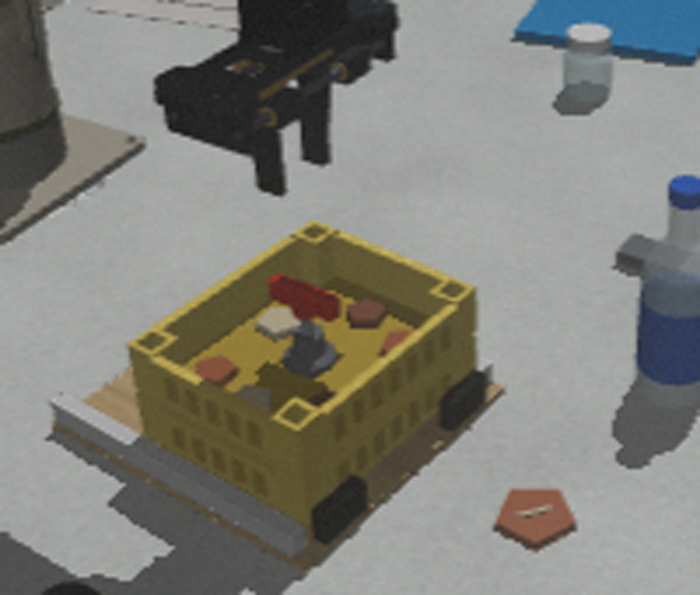

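The bar stayed down (top z 0.149, 11 mm below up) and turned 86° after being let go, and the stack is flush against the stops. I hand in the job.

Run:
```python
from rig import ctrl
print(ctrl.get_obs()['t']); print(ctrl.job_done())
```

```text
18.6667
the job is handed in; nothing more can be done
None
```

The job is handed in at 18.7 s. The base tray is home against the stops, the top tray is seated on it, and the handle is down and locked.

**What I did:** I pushed the base tray about 60 mm until the force rose to 21 N against the stops. I then carried the other tray over level and lowered it into the sockets. After regripping the handle deeper, I pressed it 13 mm to its stop at 22 N, turned it about 1.51 rad clockwise and let go.

**Last checks:**
- **Seating:** the trays' outer walls agreed within 1 mm in the scene camera. The top tray's rim was at z 0.1194 m, against 0.120 m expected.
- **Handle:** the bar top stayed at z 0.149 m after release, 11 mm below its raised height, and turned 86° (1.5 rad).
- **Base tray and robot:** the base tray had not shifted, and the tool force was near zero.

**Off-plan or disagreeing:**
- The first grip closed late, so the tray was carried by a shallow 12 mm hold on the bar. It stayed level, and the regrip before pressing put this right.
- The cameras disagreed by 2–3 mm on the base tray's position. I settled this by comparing both trays in one scene picture.
- I did not measure the bystanders again at the end. None looked moved in the pictures I viewed, and I felt no unplanned contact.

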